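# Change over the boards at the inspection microscope

## Task

The board with the finned heatsink has been inspected and the one with the tall transformer is next: make the two change places, so that the transformer board lies in the tray under the small video microscope and the heatsink board lies in the waiting tray. Each must lie flat inside its tray's rim (either way round), set down gently and not dropped or tipped over; leave the spool, the bottle and the screwdriver where they are.

Things in the scene. Friction and masses are not known exactly. Their poses are not given: they have to be found in the camera images.
- heatsink_mid (a point): Heatsink board: finned aluminium block 48 (x) x 44 (y) x 42 mm tall on an aluminium plate 76 (x) x 60 (y) x 6 mm with a green circuit board (top 8 mm above the plate's underside); 0.15 to 0.35 kg. Point: on the block's axis, 32 mm above the plate's underside (height to grip), 18 mm below the block's top. x along the plate's long side and the fins, z up. Grip across the 44 mm (along y). Starts in the microscope's tray.
- transformer_mid (a point): Transformer board: tall dark-steel and copper block 34 (x) x 28 (y) x 58 mm tall on an aluminium plate 76 (x) x 60 (y) x 6 mm with a green circuit board (top 8 mm above the plate's underside); 0.15 to 0.35 kg. Point: on the block's axis, 40 mm above the plate's underside (height to grip), 26 mm below the block's top. x along the plate's long side, z up. Grip across the 28 mm (along y). Starts in the waiting tray.
- holder_scope_floor (a point): Microscope's tray: this point is the centre of the floor of a fixed shallow black tray, 15 mm above the mat; x along its long side, 90 (x) x 74 mm (y) inside, rim 5 mm thick, 5 mm high (7 mm play round a plate). White base plate 104 mm wide, from x = -60 to +250 mm. A post at x = +205 mm carries a small fixed video microscope, 240 mm tall, looking slantwise at the tray; none of it is within 80 mm of the tray's centre.
- holder_wait_floor (a point): Waiting tray: this point is the centre of the floor of a fixed shallow black tray, 15 mm above the mat; x along its long side, 90 (x) x 74 mm (y) inside, rim 5 mm thick, 5 mm high (7 mm play round a plate). White base plate 104 mm wide, 120 mm long (x).
- mat_clear (a point): Centre of a clear patch of the blue mat between the two trays, on its surface (3 mm above the bench); nothing stands within 90 mm of this point at the start: room to park a board for a moment.
- solder_spool: Bystander: solder spool standing on end, 58 mm across, 40 mm tall; origin at its underside. Leave it.
- solvent_bottle: Bystander: white plastic bottle, 56 mm across, 120 mm tall; origin at its underside. Leave it.
- screwdriver: Bystander: screwdriver with a black handle, 160 mm long, lying along its x on the mat. Leave it.
There are look-alikes about, which are no part of the job. What is shaped like the part that bears transformer_mid but purple is not meant.

How it is judged:
On the way, in this order (a step that is already met when the one before it is completed fails the run):
1. one of the two boards is lifted clear of its tray ((z of heatsink_mid in the frame of holder_scope_floor above 0.045 m or z of transformer_mid in the frame of holder_wait_floor above 0.053 m)), for 0.1 s.
2. one of the boards lies flat in the other's tray (((horizontal distance between heatsink_mid and holder_wait_floor below 0.012 m and z of heatsink_mid in the frame of holder_wait_floor below 0.0345 m and angle between heatsink_mid's own z axis and vertical below 0.06 rad and angle between the x axis of heatsink_mid and the x axis of holder_wait_floor, either way round below 0.25 rad) or (horizontal distance between transformer_mid and holder_scope_floor below 0.012 m and z of transformer_mid in the frame of holder_scope_floor below 0.0425 m and angle between transformer_mid's own z axis and vertical below 0.06 rad and angle between the x axis of transformer_mid and the x axis of holder_scope_floor, either way round below 0.25 rad))), for 0.2 s.
At the end, for the whole second after the job is handed in: Transformer board in the microscope's tray, heatsink board in the waiting tray: each within 12 mm of the tray's centre, at most 2.5 mm above its resting height, tilted under 0.06 rad, long side within 0.25 rad of the tray's (either way round), at rest (horizontal distance between heatsink_mid and holder_wait_floor below 0.012 m and z of heatsink_mid in the frame of holder_wait_floor below 0.0345 m and angle between each of heatsink_mid, transformer_mid's own z axis and vertical below 0.06 rad and angle between the x axis of heatsink_mid and the x axis of holder_wait_floor, either way round below 0.25 rad and horizontal distance between transformer_mid and holder_scope_floor below 0.012 m and z of transformer_mid in the frame of holder_scope_floor below 0.0425 m and angle between the x axis of transformer_mid and the x axis of holder_scope_floor, either way round below 0.25 rad and linear speed of each of heatsink_board, transformer_board below 0.02 m/s); the robot touches nothing.
It fails at once if the spool, the bottle or the screwdriver is disturbed (moved more than 30 mm) (distance of any of solder_spool, solvent_bottle, screwdriver from where it was at the start of the episode above 0.03 m).
It fails at once if a board is tipped over (more than 0.6 rad) (angle between any of heatsink_mid, transformer_mid's own z axis and vertical above 0.6 rad).
It fails at once if a board is dropped (faster than 0.65 m/s while out of the fingers: a fall of about 2 cm) ((linear speed of heatsink_board above 0.65 m/s and contact force between the fingers and heatsink_board below 0.1 N) or (linear speed of transformer_board above 0.65 m/s and contact force between the fingers and transformer_board below 0.1 N)).
It also fails if it takes over 64 s, if anything falls off the work surface, if the arm or the gripper's body presses on something with over 40 N, if the wrist force passes 120 N, or if a joint passes its speed limit or range.

## Robot

A 6-joint arm with a two-finger parallel gripper is mounted at the origin on the work surface. World frame = base frame: x ahead of the robot, y to its left, z up, the work surface at z = 0. Lengths are in m, angles in rad, forces in N, time in s.
With the tool pointing down it reaches from about 0.35 to 0.85 m from the base axis. Payload 8.1 kg.
Tool frame: the origin (TCP) lies on the centre line of the jaws, within the pads' length; the fingertips stand 8 mm ahead of it and the grasp point (between the pads) lies 11 mm behind it (robot.tcp_to_tips is the distance from the TCP to the fingertips, in m); z points along the fingers, y is the direction in which the jaws open and shut (so a half turn about z gives the same grasp; the last joint's range is limited). The gripper opens to 85 mm and grips with 20 to 120 N. Pads are 22 mm wide; open, the fingers measure 114 mm over their backs; the gripper's body (76 mm by 85 mm) begins 54 mm behind the grasp point. The pads swing forward as they close: fully open they stand 13 mm farther back than shut.
Start: joints at [1.204, 0.13, 1.488, -0, 1.523, -0.085], TCP at [0.167, 0.576, 0.239] pointing down, gripper open.
Joint ranges: [-2.96, 2.96], [-0.89, 2.26], [0.02, 2.5], [-1.34, 4.48], [0, 2.73], [-2.66, 2.66]. Speed limits (rad/s): [2.39, 2.39, 2.79, 3.14, 3.14, 3.14].

## Interface

Orientations are given as a unit quaternion [w, x, y, z].
In Python, from plant import robot gives the robot as it stands.
- The arm moves only by the shell command python3 -m jog 'ROWS'. ROWS is JSON, a list that holds one entry, the list of rows, each a list of 5 numbers: the shift along the world's x, y, z in m, then the turn about the world's z in rad, then the opening, from 0 (shut) to 1 (fully open). In form: [[[dx, dy, dz, spin, gripper], ...]]. A call has 1 to 20 rows; each row is the pose to reach, as a shift and turn from the pose measured when the call began; what a row does not reach only later rows make up. A row lasts 1/8 s, in which the tool goes at most 62.5 mm and 10.7 degrees, less where a joint would pass 70% of its speed; a pose out of reach is approached as far as the arm can. A call with a gripper value outside its range is refused whole. The fingers move at their own pace and stop on an object; the grip force is fixed at half the most. Time passes only in rows, so rows that repeat a pose let the fingers close. It gives the time, the measured TCP pose, the force and the opening at its end, in the units of the state.
- robot.get_state(): the state, without advancing time (a new reading comes with each control period).
- robot.snapshot(name): name is "scene" or "top" or "wrist"; returns (picture, depth): 384x512x3 uint8, blue, green, red; 384x512 float32, m along the optical axis (not along the pixel's ray), 0 where there is no reading.
- robot.get_calibration(name): a dict with "vfov" (degrees; the focal length in pixels is half the picture's height over the tangent of half this angle, whatever the lens; pixels are square), "cx", "cy" (the principal point, pixels), "dist" ([k1, k2, p1, p2, k3] as OpenCV has them; the pictures are not rectified), "eye" and "orientation" of the camera in the world. Camera axes: x right, y down, z forward; pixel columns grow to the right and rows downward; lengths in m; the calibration is good to about 2 mm. A picture is of the moment at which its call begins: read the wrist's pose just before it. get_calibration takes no time and is no camera call; for the wrist camera it gives the pose at the moment of the call.
- robot.hand_in(): hands the job in, once; it reports no verdict.
The state is a dict: "time": time; "joint_pos": joint angles; "dq": joint speeds; "joint_efforts": joint torques, N m; "position": TCP position; "eef_rot": TCP orientation; "wrist_force": force on the tool from outside, world axes, zero at the start; "ft_torque": the same for the moment, N m; "finger_gap": finger opening in m.
Only numpy, scipy, OpenCV 4.12 (cv2) and the standard library are available. Lean on these libraries where they do the work, as an engineer would, in place of code of your own. Each camera call takes 0.05 s, during which the arm holds its last target. There are 200 camera calls.

## Working session

There is one attempt and no reset: what is moved stays moved. The work goes in short steps, Python scripts to look and compute and a shell command to move; the robot and the scene stay as the last step left them, time stands still between calls to the robot, and variables do not carry over. Pictures are saved under pics/ and viewed, about 8 in all and at most 12, crops included, and the job is handed in when it is done.

```bash
mkdir -p pics; ls; cat > h.py <<'E'
import numpy as np, cv2
from scipy.spatial.transform import Rotation as R
from plant import robot
def cam(n):
    c=robot.get_calibration(n); f=192/np.tan(np.radians(c["vfov"])/2)
    K=np.array([[f,0,c["cx"]],[0,f,c["cy"]],[0,0,1]]); q=c["orientation"]
    return K,np.array(c["dist"],float),np.array(c["eye"]),R.from_quat([q[1],q[2],q[3],q[0]]).as_matrix()
def plane(C,uv,z):
    K,d,e,M=C; p=cv2.undistortPoints(np.array(uv,float).reshape(-1,1,2),K,d)[:,0]
    r=np.c_[p,np.ones(len(p))]@M.T; return e+r*((z-e[2])/r[:,2])[:,None]
def cloud(C,D):
    K,d,e,M=C; h,w=D.shape; u,v=np.meshgrid(np.arange(w),np.arange(h))
    p=cv2.undistortPoints(np.c_[u.ravel(),v.ravel()].astype(float).reshape(-1,1,2),K,d)[:,0]
    P=np.c_[p,np.ones(len(p))]*D.reshape(-1,1)@M.T+e; P[D.ravel()==0]=np.nan
    return P.reshape(h,w,3)
E
python3 - <<'E'
from h import *
print(robot.get_state())
for n in("top","scene"):
    C=cam(n); I,D=robot.snapshot(n); np.savez(n+"0.npz",I=I,D=D,e=C[2],M=C[3],K=C[0],d=C[1]); print(n,C)
    cv2.imwrite(f"pics/{n}0.png",cv2.resize(I,(800,600)))
E
```

```text
pics
{'time': 0.0, 'joint_pos': array([ 1.20362308e+00,  1.31175839e-01,  1.48928202e+00, -4.03515941e-05,
        1.52301013e+00, -8.53882715e-02]), 'dq': array([-4.68413644e-05,  6.79893651e-04, -1.16184801e-03,  1.19480577e-04,
       -2.75381402e-04, -4.71780893e-04]), 'joint_efforts': array([-1.60912678e-04, -5.69431615e+01, -5.00527024e+01, -4.90338334e-04,
        1.52185414e-02,  2.67222669e-05]), 'position': array([0.16663286, 0.57583304, 0.23823416]), 'eef_rot': array([-1.90731759e-04,  1.40425782e-01,  9.90090764e-01, -9.18284456e-04]), 'wrist_force': array([-0.71371664, -0.11216291,  0.32559972]), 'ft_torque': array([-0.01898682, -0.00312118, -0.02045125]), 'finger_gap': 0.08557231621849763}
top (array([[359.19320913,   0.        , 256.25352313],
       [  0.        , 359.19320913, 189.26321227],
       [  0.        ,   0.        ,   1.        ]]), array([-0.10462383,  0.        ,  0.        ,  0.        ,  0.        ]), array([ 0.45175309, -0.00601614,  1.02174965]), array([[ 0.00733039, -0.99011081,  0.14009588],
       [-0.99994982, -0.00630134,  0.00778751],
       [-0.0068277 , -0.14014593, -0.99010732]]))
scene (array([[362.22322018,   0.        , 252.92939165],
       [  0.        , 362.22322018, 186.11631416],
       [  0.        ,   0.        ,   1.        ]]), array([-0.0794623,  0.       ,  0.       ,  0.       ,  0.       ]), array([ 1.15832627e+00, -1.93538336e-04,  8.10902657e-01]), array([[-0.02103408,  0.79842917, -0.60172122],
       [ 0.99977746,  0.0158272 , -0.01394748],
       [-0.00161252, -0.60188068, -0.7985844 ]]))
```

View pics/top0.png

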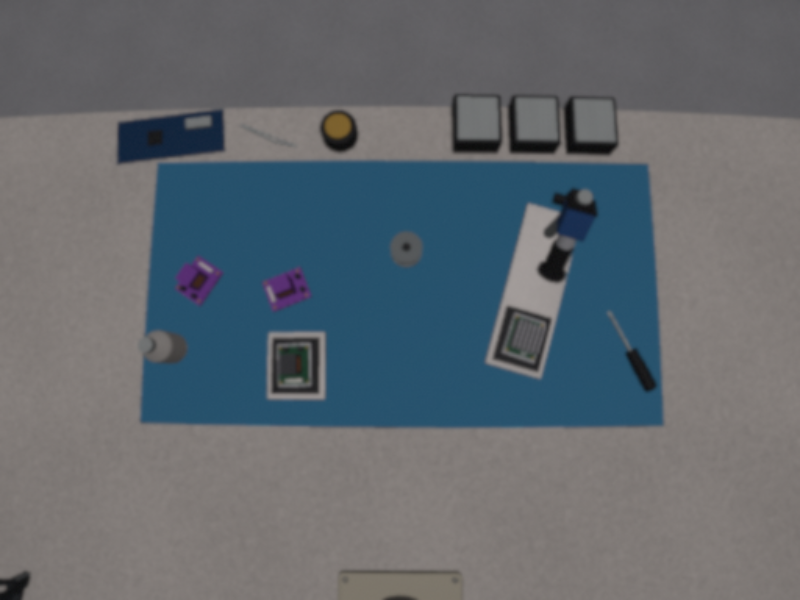

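View pics/scene0.png

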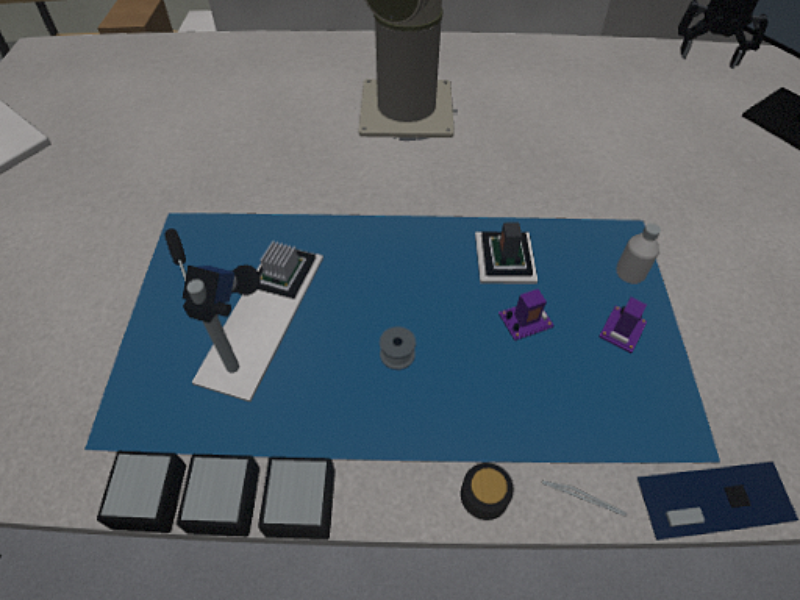

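The top view shows the transformer board (dark and green) in the waiting tray at about (295,365), and the heatsink board under the microscope at (522,340). The two purple look-alikes at (200,280) and (287,288) are excluded by colour. I'll measure next and confirm with an enlarged crop.

```bash
cat > m.py <<'E'
from h import *
def tray(C,I,roi,zr=0.023,thr=60,name=None):
    x0,x1,y0,y1=roi; g=I[y0:y1,x0:x1]; hsv=cv2.cvtColor(g,cv2.COLOR_BGR2HSV)
    w=((hsv[...,2]>110)&(hsv[...,1]<60)).astype(np.uint8)
    return g,hsv,w
E
python3 - <<'E'
from h import *
z=np.load("top0.npz"); C=(z["K"],z["d"],z["e"],z["M"]); I,D=z["I"],z["D"]; P=cloud(C,D)
for n,(x0,x1,y0,y1) in dict(wait=(160,220,200,265),scope=(300,365,185,250)).items():
    Q=P[y0:y1,x0:x1]; zz=Q[...,2]
    for lo,hi in((.055,.1),):
        m=(zz>lo)&(zz<hi); p=Q[m]; print(n,"block",len(p),np.median(p,0),p.max(0),p.min(0))
    print(" mat z",np.nanmedian(zz))
    g=I[y0:y1,x0:x1]; hsv=cv2.cvtColor(g,cv2.COLOR_BGR2HSV)
    dark=((hsv[...,2]<50)).astype(np.uint8)
    cs,_=cv2.findContours(dark,cv2.RETR_EXTERNAL,cv2.CHAIN_APPROX_NONE); c=max(cs,key=cv2.contourArea)
    W=plane(C,c[:,0]+[x0,y0],.023)[:,:2]; r=cv2.minAreaRect((W*1000).astype(np.float32)); print(" tray",r)
print(plane(C,[[406*.64,249*.64]],.043),plane(C,[[200*.64,280*.64],[287*.64,288*.64],[165*.64,347*.64],[615*.64,320*.64],[650*.64,385*.64]],.03))
a=cv2.resize(I[195:270,155:225],None,fx=5.5,fy=5.5,interpolation=cv2.INTER_CUBIC);b=cv2.resize(I[180:255,300:370],None,fx=5.5,fy=5.5,interpolation=cv2.INTER_CUBIC)
cv2.imwrite("pics/crop1.png",np.hstack([a,b])*1)
E
```

```text
wait block 156 [0.46940555 0.18928956 0.08281109] [0.48448175 0.20615404 0.08801615] [0.4547334  0.17615034 0.059071  ]
 mat z 0.004156472730727723
 tray ((467.5458679199219, 189.27406311035156), (91.28888702392578, 75.69960021972656), 1.4050016403198242)
scope block 200 [ 0.5190935  -0.2175444   0.06540628] [ 0.54841877 -0.19049881  0.07172308] [ 0.49241781 -0.24546582  0.05521482]
 mat z 0.004963151315283909
 tray ((517.9866333007812, -215.5934295654297), (76.18601989746094, 90.53556060791016), 74.0805435180664)
[[ 0.67446763 -0.00769576  0.043     ]] [[ 0.61868484  0.3670334   0.03      ]
 [ 0.60481283  0.20583306  0.03      ]
 [ 0.49601971  0.42547831  0.03      ]
 [ 0.55046041 -0.38434315  0.03      ]
 [ 0.43416522 -0.44440171  0.03      ]]
```

View pics/crop1.png

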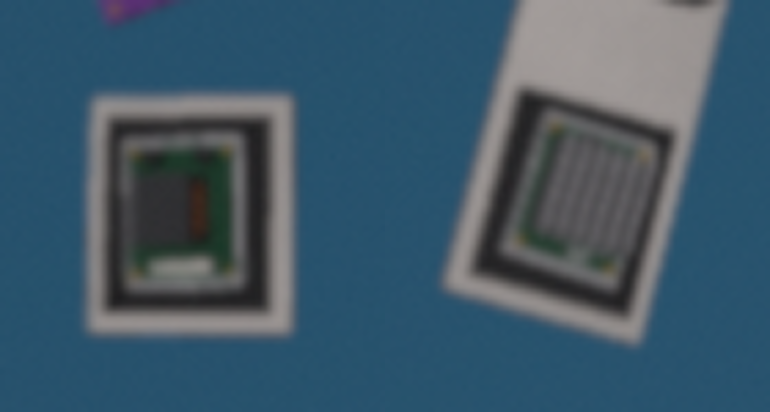

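Confirmed: the left crop shows the steel and copper transformer on a green board in the waiting tray, and the right crop shows the finned heatsink in the microscope tray. I'll move above the transformer and look with the wrist camera.

```bash
python3 -m jog '[[[0.302,-0.385,0,0.305,1],[0.302,-0.385,0,0.305,1],[0.302,-0.385,0,0.305,1],[0.302,-0.385,0,0.305,1],[0.302,-0.385,0,0.305,1],[0.302,-0.385,0,0.305,1],[0.302,-0.385,0,0.305,1],[0.302,-0.385,0,0.305,1],[0.302,-0.385,0,0.305,1],[0.302,-0.385,0,0.305,1],[0.302,-0.385,0,0.305,1]]]'
cat > w.py <<'E'
from h import *
import sys
def look(name):
    s=robot.get_state(); C=cam("wrist"); I,D=robot.snapshot("wrist"); np.savez(name+".npz",I=I,D=D,e=C[2],M=C[3],K=C[0],d=C[1])
    cv2.imwrite(f"pics/{name}.png",I); print(s["time"],s["position"],s["eef_rot"],s["finger_gap"],"eye",C[2]); return C,I,D
if __name__=="__main__": look(sys.argv[1])
E
python3 w.py w1
```

```text
time: 1.48
position: [0.4679, 0.192, 0.2382]
eef_rot: [-0.0, -0.012, 1.0, -0.001]
wrist_force: [-0.4, 0.3, 1.1]
finger_gap: 0.0854
1.475 [0.46787611 0.19197876 0.23817615] [-3.11086908e-04 -1.24376419e-02  9.99922338e-01 -7.25628835e-04] 0.0854347860542736 eye [0.38896153 0.18955896 0.37236315]
```

View pics/w1.png

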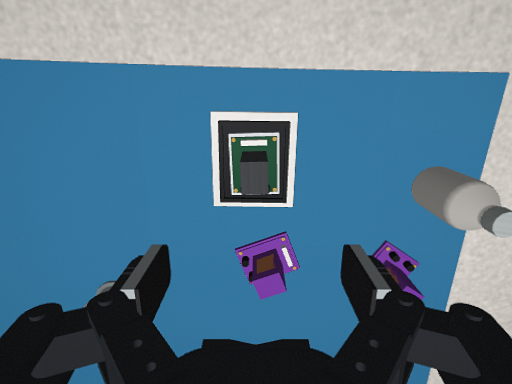

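The wrist view shows the transformer at (255,172) in its tray (outline roughly 210–298, 112–208). The camera sits on the base side of the hand. Next I'll measure the tray, plate and block top.

```bash
cat > meas.py <<'E'
from h import *
import sys
def load(n): z=np.load(n+".npz"); return (z["K"],z["d"],z["e"],z["M"]),z["I"],z["D"]
def rect(C,m,z,off):
    cs,_=cv2.findContours(m.astype(np.uint8),cv2.RETR_EXTERNAL,cv2.CHAIN_APPROX_NONE); c=max(cs,key=cv2.contourArea)
    W=plane(C,c[:,0]+off,z)[:,:2]; (x,y),(a,b),t=cv2.minAreaRect((W*1000).astype(np.float32))
    if a<b: a,b,t=b,a,t+90
    t=(t+90)%180-90
    return np.round([x,y,a,b,t],1)
def meas(n,roi,btop):
    C,I,D=load(n); x0,x1,y0,y1=roi; off=[x0,y0]; P=cloud(C,D)[y0:y1,x0:x1]; hsv=cv2.cvtColor(I[y0:y1,x0:x1],cv2.COLOR_BGR2HSV); H,S,V=cv2.split(hsv)
    nonblue=~((H>95)&(H<115)&(S>100)&(V>60)); k=np.ones((3,3),np.uint8)
    print("base(z.006?) ",rect(C,nonblue,.018,off))
    print("dark tray@.023",rect(C,cv2.morphologyEx((V<70).astype(np.uint8),cv2.MORPH_OPEN,k),.023,off))
    g=((H>50)&(H<95)&(S>80)); print("green@.026",rect(C,cv2.morphologyEx(g.astype(np.uint8),cv2.MORPH_CLOSE,np.ones((9,9),np.uint8)),.026,off))
    t=np.abs(P[...,2]-btop)<.006; p=P[t]; (x,y),(a,b),th=cv2.minAreaRect((p[:,:2]*1000).astype(np.float32)); print("top",len(p),np.round([x,y,a,b,th],1),np.median(p[:,2]))
    print("top ray",rect(C,cv2.morphologyEx(t.astype(np.uint8),cv2.MORPH_CLOSE,k),btop,off))
if __name__=="__main__": meas(sys.argv[1],tuple(map(int,sys.argv[2].split(","))),float(sys.argv[3]))
E
python3 meas.py w1 205,303,105,214 .084
```

```text
base(z.006?)  [466.5 188.5 118.1 102.4   0.8]
dark tray@.023 [467.8 188.6  99.8  82.3   0.8]
green@.026 [468.6 189.6  66.3  52.8   3.2]
top 914 [469.5 190.   34.4  28.    3.3] 0.08348681378581674
top ray [468.8 189.8  34.8  28.1   4.2]
```

All sizes match. Tray centre is (0.4675, 0.1886) at 0.8°, transformer at (0.469, 0.1897) at 3.2°. I'll descend and grip.

```bash
python3 -m jog '[[[0.001,-0.0023,-0.06,0.03,1],[0.001,-0.0023,-0.11,0.03,1],[0.001,-0.0023,-0.15,0.03,1],[0.001,-0.0023,-0.18,0.03,1],[0.001,-0.0023,-0.191,0.03,1],[0.001,-0.0023,-0.191,0.03,1],[0.001,-0.0023,-0.191,0.03,0],[0.001,-0.0023,-0.191,0.03,0],[0.001,-0.0023,-0.191,0.03,0],[0.001,-0.0023,-0.191,0.03,0],[0.001,-0.0023,-0.191,0.03,0],[0.001,-0.0023,-0.191,0.03,0],[0.001,-0.0023,-0.191,0.03,0],[0.001,-0.0023,-0.191,0.03,0]]]'
```

```text
time: 3.28
position: [0.4697, 0.1899, 0.0482]
eef_rot: [0.001, -0.028, 1.0, -0.001]
wrist_force: [-1.1, -0.9, 5.9]
finger_gap: 0.0272
```

```bash
python3 -m jog '[[[0,0,0.015,0,0],[0,0,0.045,0,0],[0,0,0.08,0,0],[0,0,0.08,0,0],[0.001,-0.03,0.08,0,0],[0.003,-0.07,0.08,0,0],[0.006,-0.115,0.08,0,0],[0.008,-0.155,0.08,0,0],[0.01,-0.185,0.08,0,0],[0.01,-0.195,0.07,0,0],[0.01,-0.195,0.035,0,0],[0.01,-0.195,0.005,0,0],[0.01,-0.195,0.005,0,0]]]'
```

```text
time: 4.9
position: [0.476, -0.0041, 0.0493]
eef_rot: [-0.003, -0.028, 1.0, 0.0]
wrist_force: [-0.9, -0.3, -2.7]
finger_gap: 0.0274
```

```bash
python3 -m jog '[[[0.003,0,-0.006,0,0],[0.003,0,-0.011,0,0],[0.003,0,-0.0145,0,0],[0.003,0,-0.017,0,0],[0.003,0,-0.017,0,0],[0.003,0,-0.017,0,0]]]'; python3 - <<'E'
from h import *
print(robot.get_state()["wrist_force"])
E
```

```text
time: 5.65
position: [0.4796, -0.0041, 0.0333]
eef_rot: [-0.003, -0.028, 1.0, 0.0]
wrist_force: [-2.8, 1.0, 5.1]
finger_gap: 0.0273
[-2.75033382  1.02946329  5.12385769]
```

```bash
python3 -m jog '[[[0,0,0,0,1],[0,0,0,0,1],[0,0,0,0,1],[0,0,0,0,1],[0,0,0,0,1],[0,0,0,0,1],[0,0,0.05,0,1],[0,0,0.11,0,1],[0,0,0.17,0,1],[0,-0.06,0.18,-0.15,1],[0,-0.12,0.18,-0.3,1],[0.005,-0.18,0.18,-0.335,1],[0.005,-0.2,0.18,-0.335,1],[0.005,-0.2,0.18,-0.335,1],[0.005,-0.2,0.18,-0.335,1],[0.005,-0.2,0.18,-0.335,1]]]'; python3 w.py w2
```

```text
time: 7.65
position: [0.4848, -0.2027, 0.2134]
eef_rot: [-0.003, 0.138, 0.99, 0.001]
wrist_force: [0.2, 0.3, 0.0]
finger_gap: 0.0853
7.65 [ 0.48481425 -0.20268837  0.21335059] [-2.68277328e-03  1.38346031e-01  9.90380073e-01  6.99578526e-04] 0.08530298002665898 eye [ 0.40950095 -0.18203031  0.34792114]
```

View pics/w2.png

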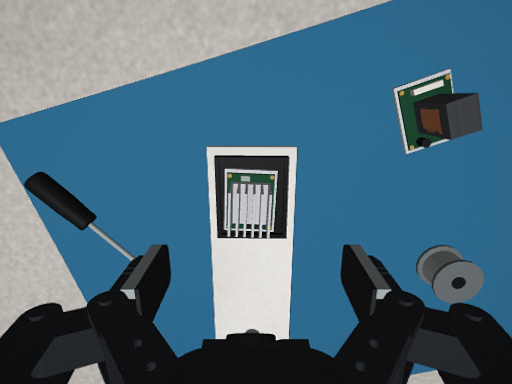

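The view shows the heatsink at (250,205) in the scope tray (216–290, 155–240), with the parked transformer standing upright at (440,110).

```bash
python3 meas.py w2 203,300,143,247 .068; python3 - <<'E'
from meas import *
C,I,D=load("w2"); x0,x1,y0,y1=385,490,60,160
P=cloud(C,D)[y0:y1,x0:x1]; t=(P[...,2]>.062)&(P[...,2]<.075); p=P[t]
print(len(p),rect(C,t,.069,[x0,y0]),np.nanmedian(p,0))
# far tray edge check
P=cloud(C,D); m=P[...,2]; r=(m>.06)&(m<.075); r[:, :205]=0; r[:,300:]=0; r[:143]=0; r[260:]=0; print(rect(C,r,.068,[0,0]))
E
```

```text
base(z.006?)  [ 519.5 -217.9  124.8  102.3  -15.9]
dark tray@.023 [ 517.3 -217.3   99.8   82.5  -16.1]
green@.026 [ 504.4 -215.2   52.7   35.9   71.7]
top 741 [ 520.1 -219.8   43.7   48.5   71.9] 0.06734360087428454
top ray [ 525.3 -200.1   48.5    3.   -18.4]
1395 [478.5  -6.9  35.6  31.7   3.5] [ 0.47822554 -0.00601492  0.06840219]
[ 512.7 -238.5   49.4    3.   -17.4]
```

```bash
python3 -m jog '[[[0.02,-0.01,-0.04,-0.038,1],[0.035,-0.017,-0.08,-0.038,1],[0.0352,-0.0171,-0.12,-0.038,1],[0.0352,-0.0171,-0.15,-0.038,1],[0.0352,-0.0171,-0.168,-0.038,1],[0.0352,-0.0171,-0.174,-0.038,1],[0.0352,-0.0171,-0.174,-0.038,1],[0.0352,-0.0171,-0.174,-0.038,0],[0.0352,-0.0171,-0.174,-0.038,0],[0.0352,-0.0171,-0.174,-0.038,0],[0.0352,-0.0171,-0.174,-0.038,0],[0.0352,-0.0171,-0.174,-0.038,0],[0.0352,-0.0171,-0.174,-0.038,0],[0.0352,-0.0171,-0.174,-0.038,0]]]'
```

```text
time: 9.45
position: [0.5208, -0.2204, 0.0406]
eef_rot: [-0.002, 0.157, 0.988, 0.0]
wrist_force: [0.0, 0.4, 6.3]
finger_gap: 0.0431
```

```bash
python3 -m jog '[[[0,0,0.015,0,0],[0,0,0.045,0,0],[0,0,0.09,0,0],[0,0,0.1,0,0],[-0.005,0.03,0.1,0.03,0],[-0.01,0.075,0.1,0.08,0],[-0.02,0.13,0.1,0.14,0],[-0.028,0.19,0.1,0.2,0],[-0.036,0.25,0.1,0.26,0],[-0.044,0.31,0.1,0.33,0],[-0.05,0.36,0.1,0.33,0],[-0.053,0.395,0.1,0.33,0],[-0.0533,0.409,0.09,0.33,0],[-0.0533,0.409,0.06,0.33,0],[-0.0533,0.409,0.035,0.33,0],[-0.0533,0.409,0.02,0.33,0],[-0.0533,0.409,0.02,0.33,0],[-0.0533,0.409,0.02,0.33,0],[-0.0533,0.409,0.02,0.33,0]]]'; python3 w.py w3
```

```text
time: 11.82
position: [0.4685, 0.1887, 0.0618]
eef_rot: [-0.001, -0.007, 1.0, 0.0]
wrist_force: [-1.1, 0.3, -1.0]
finger_gap: 0.0428
11.825 [0.46854785 0.18872652 0.06181321] [-6.90909052e-04 -7.03405129e-03  9.99974965e-01  3.37690744e-04] 0.0428496107329533 eye [0.38971465 0.18687491 0.19606216]
```

View pics/w3.png

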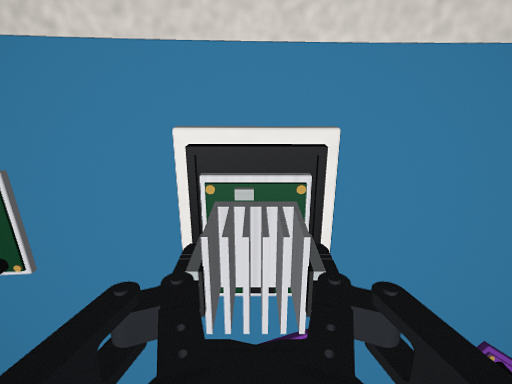

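The heatsink board hangs centred over the tray, with its plate edge at (202–311,175) inside the rim at (186–328,145). A quick numeric check follows.

```bash
python3 - <<'E'
from meas import *
C,I,D=load("w3"); 
print(plane(C,[[201,175],[312,176]],.045)*1000, plane(C,[[186,145],[328,146]],.023)*1000, plane(C,[[172,128],[340,128]],.018)*1000)
E
```

```text
[[430.53962255 158.98825591  45.        ]
 [430.21453519 217.60250504  45.        ]] [[418.45908128 146.92340041  23.        ]
 [417.80306211 230.0823739   23.        ]] [[409.3626658  138.10409711  18.        ]
 [407.87100408 237.42628066  18.        ]]
```

Plate and tray centres agree within 0.5 mm, so I'll lower gently.

```bash
python3 -m jog '[[[0,0,-0.006,0,0],[0,0,-0.012,0,0],[0,0,-0.016,0,0],[0,0,-0.019,0,0],[0,0,-0.0215,0,0],[0,0,-0.0225,0,0],[0,0,-0.0225,0,0],[0,0,-0.0225,0,0]]]'
```

```text
time: 12.88
position: [0.4686, 0.1888, 0.0405]
eef_rot: [-0.001, -0.007, 1.0, 0.0]
wrist_force: [-6.9, -2.8, 13.3]
finger_gap: 0.0435
```

```bash
python3 -m jog '[[[0,0,0,0,1],[0,0,0,0,1],[0,0,0,0,1],[0,0,0,0,1],[0,0,0,0,1],[0,0,0,0,1],[0,0,0.05,0,1],[0,0,0.1,0,1],[0,0,0.15,0,1],[0.004,-0.05,0.16,0.042,1],[0.008,-0.11,0.16,0.042,1],[0.01,-0.16,0.16,0.042,1],[0.0105,-0.193,0.16,0.042,1],[0.0105,-0.193,0.16,0.042,1],[0.0105,-0.193,0.16,0.042,1],[0.0105,-0.193,0.16,0.042,1]]]'; python3 - <<'E'
from w import look; from meas import *
look("w4"); C,I,D=load("w4"); P=cloud(C,D)
t=(P[...,2]>.062)&(P[...,2]<.075)&(np.hypot(P[...,0]-.479,P[...,1]+.005)<.05); print(t.sum(),rect(C,t,.069,[0,0]),P[t].max(0),P[t].min(0),np.median(P[t],0))
C=cam("top"); I,D=robot.snapshot("top"); P=cloud(C,D); h=(P[...,2]>.06)&(P[...,2]<.075)&(np.hypot(P[...,0]-.468,P[...,1]-.189)<.05); print(h.sum(),rect(C,h,.068,[0,0]),np.median(P[h],0))
E
```

```text
time: 14.88
position: [0.4791, -0.0032, 0.2005]
eef_rot: [-0.001, -0.029, 1.0, 0.0]
wrist_force: [-0.9, 0.0, 0.9]
finger_gap: 0.0853
14.875 [ 0.47907705 -0.00319349  0.20046926] [-8.42858059e-04 -2.88514263e-02  9.99583290e-01  3.60810252e-04] 0.0853155600596932 eye [ 0.4004037  -0.00849691  0.33475376]
1076 [478.4  -4.4  35.1  27.7   3.3] [0.49687202 0.01055357 0.07112456] [ 0.46184978 -0.01874934  0.0621276 ] [ 0.47874293 -0.00436726  0.06843832]
154 [466.8 201.8  45.    2.7   1.8] [0.46556734 0.19458693 0.06696284]
```

```bash
python3 -m jog '[[[0,-0.001,-0.05,0,1],[0,-0.001,-0.1,0,1],[0,-0.001,-0.14,0,1],[0,-0.001,-0.16,0,1],[0,-0.001,-0.1675,0,1],[0,-0.001,-0.1675,0,1],[0,-0.001,-0.1675,0,0],[0,-0.001,-0.1675,0,0],[0,-0.001,-0.1675,0,0],[0,-0.001,-0.1675,0,0],[0,-0.001,-0.1675,0,0],[0,-0.001,-0.1675,0,0],[0,-0.001,-0.1675,0,0],[0,-0.001,-0.1675,0,0]]]'
```

```text
time: 16.73
position: [0.4797, -0.0043, 0.0337]
eef_rot: [-0.0, -0.029, 1.0, 0.0]
wrist_force: [-0.3, 1.1, 6.6]
finger_gap: 0.0275
```

```bash
python3 -m jog '[[[0,0,0.015,0,0],[0,0,0.045,0,0],[0,0,0.09,0,0],[0.003,-0.02,0.1,-0.05,0],[0.01,-0.055,0.1,-0.12,0],[0.018,-0.1,0.1,-0.2,0],[0.026,-0.145,0.1,-0.28,0],[0.034,-0.185,0.1,-0.339,0],[0.038,-0.208,0.1,-0.339,0],[0.0383,-0.2127,0.085,-0.339,0],[0.0383,-0.2127,0.06,-0.339,0],[0.0383,-0.2127,0.042,-0.339,0],[0.0383,-0.2127,0.035,-0.339,0],[0.0383,-0.2127,0.035,-0.339,0],[0.0383,-0.2127,0.035,-0.339,0],[0.0383,-0.2127,0.035,-0.339,0]]]'; python3 w.py w5
```

```text
time: 18.73
position: [0.5186, -0.2173, 0.0697]
eef_rot: [0.001, 0.14, 0.99, -0.0]
wrist_force: [-0.5, -0.3, -2.1]
finger_gap: 0.0273
18.725 [ 0.51864801 -0.21731842  0.06972294] [ 5.81288037e-04  1.40064598e-01  9.90142197e-01 -3.60960344e-06] 0.027294483260838866 eye [ 0.44256273 -0.19606018  0.20377098]
```

View pics/w5.png

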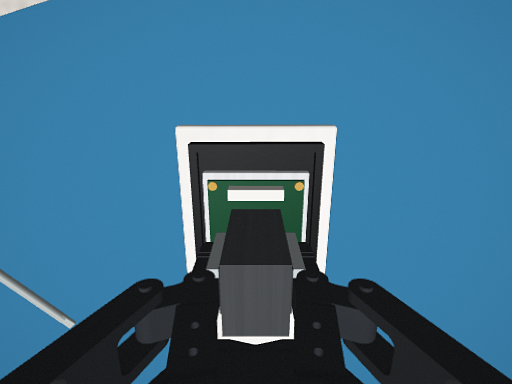

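The transformer board hangs over the scope tray, with its plate edge at (203–309,171) and the rim's outer edge at (188–325,143). Checking the numbers.

```bash
python3 - <<'E'
from meas import *
C,I,D=load("w5"); c,s=np.cos(np.radians(-16.1)),np.sin(np.radians(-16.1))
for px,z,L in(([[203,171],[309,172]],.045,38),([[188,143],[325,143]],.023,50)):
    p=plane(C,px,z)*1000; d=p[1]-p[0]; print(np.hypot(*d[:2]),np.degrees(np.arctan2(d[1],d[0]))-90,p.mean(0)[:2]+L*np.array([c,s]))
E
```

```text
58.61987291931001 -16.59960085654413 [ 518.47999435 -217.49619271]
83.62223200839098 -16.043310894953393 [ 518.32363792 -217.12012205]
```

Aligned within 0.5 mm, so I'll lower about 21 mm.

```bash
python3 -m jog '[[[0,0,-0.006,0,0],[0,0,-0.012,0,0],[0,0,-0.016,0,0],[0,0,-0.019,0,0],[0,0,-0.0212,0,0],[0,0,-0.022,0,0],[0,0,-0.022,0,0],[0,0,-0.022,0,0]]]'
```

```text
time: 19.77
position: [0.5188, -0.2174, 0.0487]
eef_rot: [0.001, 0.14, 0.99, -0.0]
wrist_force: [-2.6, 2.2, 6.2]
finger_gap: 0.0276
```

It has reached the expected 0.0487. I'll release, rise, retreat toward the mat's middle and check both trays.

```bash
python3 -m jog '[[[0,0,0,0,1],[0,0,0,0,1],[0,0,0,0,1],[0,0,0,0,1],[0,0,0,0,1],[0,0,0,0,1],[0,0,0.05,0,1],[0,0,0.1,0,1],[0,0,0.15,0,1],[-0.03,0.01,0.17,0,1],[-0.03,0.01,0.17,0,1],[-0.03,0.01,0.17,0,1],[-0.03,0.01,0.17,0,1]]]'; python3 w.py w6; python3 - <<'E'
from meas import *
C=cam("top"); I,D=robot.snapshot("top"); np.savez("top6.npz",I=I,D=D,e=C[2],M=C[3],K=C[0],d=C[1]); P=cloud(C,D)
h=(P[...,2]>.06)&(P[...,2]<.076)&(np.hypot(P[...,0]-.468,P[...,1]-.189)<.05); print("heat",h.sum(),rect(C,h,.068,[0,0]),np.median(P[h],0))
C,w,D=load("w6"); P=cloud(C,D); t=(P[...,2]>.078)&(P[...,2]<.09)&(np.hypot(P[...,0]-.518,P[...,1]+.217)<.04); print("trafo",t.sum(),rect(C,t,.084,[0,0]),np.median(P[t],0))
a=cv2.resize(I[150:280,130:390],(800,400),interpolation=cv2.INTER_CUBIC)
cv2.imwrite("pics/fin.png",cv2.resize(np.vstack([cv2.resize(a,(512,256)),w[60:340]]),None,fx=1,fy=1))
E
```

```text
time: 21.4
position: [0.4886, -0.2072, 0.2172]
eef_rot: [-0.0, 0.14, 0.99, 0.0]
wrist_force: [0.7, -0.3, -1.0]
finger_gap: 0.0851
21.4 [ 0.48864188 -0.20722187  0.21723124] [-2.89468879e-04  1.40025347e-01  9.90147829e-01  3.06912179e-04] 0.08510724985712591 eye [ 0.41277956 -0.18611124  0.35144213]
heat 160 [466.8 201.8  45.    2.7   1.8] [0.46581348 0.1942778  0.0667993 ]
trafo 981 [ 518.  -217.6   34.6   27.8  -16. ] [ 0.51795491 -0.21763524  0.08338476]
```

View pics/fin.png

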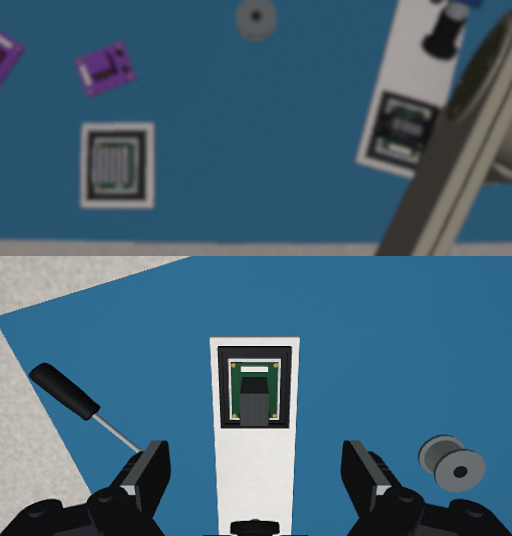

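The transformer measures (0.518, −0.2176) at −16.0°, flat in its tray. The coarse top view of the heatsink gave y = 0.194, about 6 mm off, so I'll check it from near.

```bash
python3 -m jog '[[[0,0.06,0,0.05,1],[-0.01,0.12,0,0.15,1],[-0.02,0.18,0,0.25,1],[-0.03,0.24,0,0.29,1],[-0.04,0.3,0,0.29,1],[-0.045,0.36,0,0.29,1],[-0.045,0.395,0,0.29,1],[-0.045,0.395,0,0.29,1],[-0.045,0.395,0,0.29,1],[-0.045,0.395,0,0.29,1],[-0.045,0.395,0,0.29,1]]]'; python3 - <<'E'
from w import look; from meas import *
look("w7"); C,I,D=load("w7"); P=cloud(C,D)
h=(P[...,2]>.06)&(P[...,2]<.076)&(np.hypot(P[...,0]-.468,P[...,1]-.189)<.05); p=P[h]; print(len(p),cv2.minAreaRect((p[:,:2]*1000).astype(np.float32)),np.median(p,0))
v,u=np.where(h); roi=(u.min()-30,u.max()+30,v.min()-70,v.max()+30); print(roi)
cv2.imwrite("pics/w7c.png",cv2.resize(I[roi[2]:roi[3],roi[0]:roi[1]],None,fx=3,fy=3))
x0,x1,y0,y1=roi; V=cv2.cvtColor(I[y0:y1,x0:x1],cv2.COLOR_BGR2HSV)[...,2]; print("tray",rect(C,V<70,.023,[x0,y0]))
E
```

```text
time: 22.88
position: [0.4439, 0.1868, 0.2174]
eef_rot: [-0.0, -0.004, 1.0, 0.0]
wrist_force: [0.8, 0.1, 0.1]
finger_gap: 0.0854
22.875 [0.44393449 0.18679789 0.21740077] [-2.69197359e-04 -3.68406999e-03  9.99993162e-01  1.79055874e-04] 0.08540661373727687 eye [0.36498055 0.18552044 0.35158553]
808 ((468.0877380371094, 188.5895538330078), (48.869564056396484, 43.79705047607422), 0.5196371078491211) [0.46537732 0.19120029 0.0672534 ]
(np.int64(206), np.int64(309), np.int64(106), np.int64(252))
tray [467.4 188.6  99.8  82.6   0.6]
```

View pics/w7c.png

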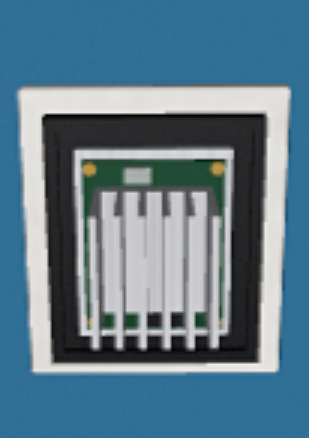

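The heatsink board sits flat and centred: block at (0.4681, 0.1886), tray at (0.4674, 0.1886), aligned to 0.1°. The arm is clear, so I'm handing in.

```bash
python3 -c "
from plant import robot; print(robot.hand_in())"
```

```text
the job is handed in; nothing more can be done
None
```

The two boards have changed places, and I handed the job in at about 23 s of the 64 s allowed. I parked the transformer board on the clear mat, put the heatsink board in the waiting tray, then put the transformer board in the microscope tray. The hand-in reported no verdict.

| Board | Measured position (m) | Tray centre (m) | Offset from centre | Angle off tray |
|---|---|---|---|---|
| Transformer, microscope tray | (0.518, -0.2176) | (0.518, -0.217) | about 1 mm | about 0.1° |
| Heatsink, waiting tray | (0.4681, 0.1886) | (0.4674, 0.1886) | under 1 mm | about 0.1° |

- **Resting height:** the block tops read 0.083 m and 0.067 m, within about 1 mm of the heights expected for boards lying flat.
- **One check disagreed:** the coarse top camera put the heatsink about 6 mm off in y. A closer wrist-camera look showed it centred, so I took the top reading to be an error caused by the fins.
- **Bystanders:** the arm never came near the spool, bottle or screwdriver. The spool and screwdriver look unmoved in the later pictures, but I did not measure any of the three again or look at the bottle at the end.

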